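Lock the wash basket into the ultrasonic cleaner

TASK

Take the lidded steel wash basket with the three lugs by its bar handle, hang it in the bayonet collar of the ultrasonic cleaner (lugs down through the three gaps, onto the ledge) and twist it clockwise, seen from above, until the lugs drop into the locking notches; then let go. Where the notches lie is found only by feel, so press and turn gently, do not force it against its stops, and leave the other things on the bench where they are.

Things in the scene. Friction and masses are not known exactly. Their poses are not given: they have to be found in the camera images.
- basket: The wash basket: closed steel drum 90 mm across, 62 mm tall, flat lid, about 0.3 kg, standing on the bench at the start. Origin: centre of its underside, z up. Three round lugs (8 mm pins, level) stick out to a radius of 54 mm, their centres 48 mm above the underside, at 0, 120 and 240 degrees from its x axis; it has a bar handle on top.
- handle (a point): Centre of the basket's bar handle, 94 mm above its underside, axes as the basket's. The bar runs along y: 12 mm thick (x), 70 mm long (y), 20 mm high, held by a post at each end (y = +-32 mm); 22 mm of air between bar and lid.
- cleaner: The ultrasonic cleaner, fixed: white box 180 x 180 mm, its steel deck 100 mm above the bench, with a round well under a bayonet collar (see collar). Origin: centre of its underside, z up; the collar stands about the same upright axis. The basket's underside lies 84.5 mm above this origin with lugs on top of the lip, 69 mm with lugs on the ledge, 64 mm in the notches.
- collar (a point): Centre of the collar at ledge height (113 mm), axes as the cleaner's. Collar: bore 94 mm, outside 116 mm. Its lip, 11.5 to 15.5 mm above the ledge, has three gaps about 12.5 mm wide at 0, 120 and 240 degrees from x; a post bars the anticlockwise side below each. Lugs on the ledge have 3.5 mm of play under the lip. Pressing basket on cleaner with over 35 N damages them.
- locks (a point): A point on the collar's axis at notch floor height (108 mm), axes as the cleaner's, not the notches'. Clockwise from above each level ledge ends in a notch about 12.5 mm wide, 5 mm deep, with a solid stop right behind it. Notch centres lie 33 to 67 degrees clockwise of the gap centres, the same for all three, different every time; the exact angle is not measured: feel for it.
- plain_basket: a slimmer plain steel basket without lugs, 76 mm across, 72 mm tall with a 14 mm black knob on top (92 mm in all); a bystander; origin: centre of underside
- amber_bottle: brown glass bottle, 60 mm across, 130 mm tall; a bystander; origin: centre of underside
- reagent_jar: white plastic jar, 60 mm across, 75 mm tall; a bystander; origin: centre of underside
- beaker: glass cup, 70 mm across, 90 mm tall; a bystander; origin: centre of underside
- tube_rack: yellow plastic rack 70 x 190 mm (long along its y), with red-capped tubes up to 101 mm tall; a bystander; origin: centre of underside
- flask: conical glass flask, 90 mm across the foot, 150 mm tall; a bystander; origin: centre of underside
- pipette: white pipette lying along its x, about 235 mm long, 24 mm wide, 18 mm thick; a bystander; origin: underside of the handle's middle
Things that resemble listed ones, but are neither listed nor needed, are in the scene too. Leave any blue or yellow look-alike of the basket alone.

How it is judged:
By the outcome, as a careful person would: the job done as asked, in the order asked, and still so for the second after the job is handed in, with the robot touching nothing.
It also fails if it takes over 54 s, if anything falls off the work surface, if the arm or the gripper's body presses on something with over 40 N, if the wrist force passes 120 N, or if a joint passes its speed limit or range.

ROBOT

A 7-joint arm with a two-finger parallel gripper is mounted at the origin on the work surface. World frame = base frame: x ahead of the robot, y to its left, z up, the work surface at z = 0. Lengths are in m, angles in rad, forces in N, time in s.
With the tool pointing down it reaches from about 0.425 to 0.925 m from the base axis. Payload 6.8 kg.
Tool frame: the origin (TCP) lies midway between the tips of the shut fingers; the grasp point (between the pads) lies 19 mm behind it; z points along the fingers, y is the line along which they close (so a half turn about z gives the same grasp; the last joint's range is limited). The gripper opens to 85 mm and grips with 20 to 120 N. Pads are 22 mm wide; open, the fingers measure 114 mm over their backs; the gripper's body (76 mm by 85 mm) begins 54 mm behind the grasp point. The pads swing forward as they close: fully open they stand 13 mm farther back than shut.
Start: joints at [-1.359, 0.477, 0.022, 1.555, -0.011, 1.109, -0.083], TCP at [0.212, 0.641, 0.231] pointing down, gripper open.
Joint ranges: [-2.96, 2.96], [-0.34, 2.1], [-1.41, 1.46], [0.24, 2.44], [-1.37, 4.51], [0.17, 1.92], [-2.96, 2.96]. Speed limits (rad/s): [2.39, 2.39, 3.14, 3.14, 3.14, 3.14, 3.14].

INTERFACE

Orientations are given as a rotation vector (axis times angle).
In Python, from bench import r gives the robot as it stands.
- The arm moves only by the tool servo_tool, never from a script. Its arguments are lists of equal length, an entry for each row: "turn": the turn, a rotation vector about the world's x, y, z in units of 5 degrees (1.0 is 5 degrees), a list of three; "slide": the shift along the world's x, y, z in units of 30 mm (1.0 is 30 mm), a list of three; "hand": the opening, from 0 (shut) to 1 (fully open). In form: {"turn": [[rx, ry, rz], ...], "slide": [[dx, dy, dz], ...], "hand": [hand, ...]}. A call has 1 to 8 rows; each row is the pose to reach, as a shift and turn from the pose commanded when the call began; what a row does not reach only later rows make up. A row lasts 1/8 s, in which the tool goes at most 62.5 mm and 10.7 degrees, less where a joint would pass 70% of its speed; a pose out of reach is approached as far as the arm can. A call with a gripper value outside its range is refused whole. The fingers move at their own pace and stop on an object; "squeeze" is the grip in N (left out, the last holds). Time passes only in rows, so rows that repeat a pose let the fingers close. It gives the time, the measured TCP pose, the force, the opening and the grip force at its end, in the units of the state.
- r.get_obs(): the state, without advancing time (a new reading comes with each control period).
- r.grab_frame(name): name is "scene" or "top"; returns (picture, depth): 420x560x3 uint8, red, green, blue; 420x560 float32, m along the optical axis (not along the pixel's ray), 0 where there is no reading.
- r.get_calibration(name): a dict with "fovy" (degrees; the focal length in pixels is half the picture's height over the tangent of half this angle, whatever the lens; pixels are square), "cx", "cy" (the principal point, pixels), "R" (3x3) and "t" (3): a world point X has camera coordinates R X + t. Camera axes: x right, y down, z forward; pixel columns grow to the right and rows downward; lengths in m; the calibration is good to about 2 mm. A picture is of the moment at which its call begins. get_calibration takes no time and is no camera call.
- r.hand_in(): hands the job in; it is judged then, once.
The state is a dict: "clock": time; "joints": joint angles; "qvel": joint speeds; "tau": joint torques, N m; "tcp_pos": TCP position; "orientation": TCP orientation; "contact_force": force on the tool from outside, world axes, zero at the start; "moment": the same for the moment, N m; "grip_width": finger opening in m; "gripper_force": force on a finger pad.
Only numpy, scipy, OpenCV 4.12 (cv2) and the standard library are available. Lean on these libraries where they do the work, as an engineer would, in place of code of your own. Each camera call takes 0.05 s, during which the arm holds its last target. There are 200 camera calls.

## Working session

There is one attempt and no reset: what is moved stays moved. The work goes in short steps, Python scripts to look and compute and a tool call to move; the robot and the scene stay as the last step left them, time stands still between calls to the robot, and variables do not carry over. Pictures are saved under pics/ and viewed, at most 10 in all, crops included, and the job is handed in when it is done.

Besides the shell and the picture viewer there is one more tool, called by a JSON object that holds its "method" and its "body", one argument or row to a line. servo_tool: Moves the arm, as the interface text tells. Its arguments: {"type":"object","properties":{"turn":{"type":"array"},"slide":{"type":"array"},"hand":{"type":"array"},"squeeze":{"type":"number"}},"required":["turn","slide","hand"]}

```bash
mkdir -p pics; cat > h.py <<'E'
import numpy as np,cv2
from bench import r
def grab(n):
    im,d=r.grab_frame(n); c=r.get_calibration(n)
    f=210/np.tan(np.radians(c['fovy'])/2)
    return im,d,c,f
def pts(d,c,f):
    v,u=np.mgrid[:420,:560]
    X=np.stack([(u-c['cx'])/f*d,(v-c['cy'])/f*d,d],-1)
    return (X-np.array(c['t']))@np.array(c['R'])
def ray(u,v,z,c,f):
    R=np.array(c['R']);o=-R.T@np.array(c['t']);k=R.T@np.array([(u-c['cx'])/f,(v-c['cy'])/f,1])
    return o+k*(z-o[2])/k[2]
E
python3 - <<'E'
from h import *
for n in('scene','top'):
    im,d,c,f=grab(n); cv2.imwrite(f'pics/{n}0.png',im[...,::-1]); np.savez(f'{n}0.npz',im=im,d=d)
    print(n,c,f)
print(r.get_obs())
E
```

```text
scene {'fovy': 56.32384913674233, 'cx': 276.7945186592666, 'cy': 209.35786156984992, 'R': array([[ 0.20393044,  0.97895748, -0.00739087],
       [ 0.80044184, -0.17108031, -0.57447749],
       [-0.56365347,  0.11123748, -0.81848701]]), 't': array([-0.1084999 , -0.33977941,  1.39879941])} 392.2740694452044
top {'fovy': 50.60802800963573, 'cx': 277.9592959004147, 'cy': 207.18996363102048, 'R': array([[-0.02342496, -0.99944271, -0.02378114],
       [-0.9983488 ,  0.02463407, -0.05189251],
       [ 0.05244942,  0.0225263 , -0.99836948]]), 't': array([0.03426937, 0.49221998, 1.45138167])} 444.17789184888164
{'clock': 0.1, 'joints': array([-1.35906244,  0.47771648,  0.02234705,  1.55633253, -0.01149871,
        1.10935322, -0.08307875]), 'qvel': array([ 4.17244092e-05, -1.32198321e-03,  1.23001808e-03, -4.63968736e-03,
       -6.90758535e-04,  6.40514203e-04,  1.01178965e-03]), 'tau': array([ 4.28233398e-03, -5.97763145e+01,  1.61338817e+00, -2.81953901e+01,
        1.27919280e-02,  5.05331976e-03,  5.94342350e-05]), 'tcp_pos': array([0.21206967, 0.64025039, 0.23043216]), 'orientation': array([-5.00173194e-01, -3.10137487e+00,  2.63135642e-03]), 'contact_force': array([ 0.19598507, -0.37765205, -0.054048  ]), 'moment': array([ 0.01874549, -0.03498825,  0.01194629]), 'gripper_force': 0.0, 'grip_width': 0.08558982533356944}
```

View pics/top0.png

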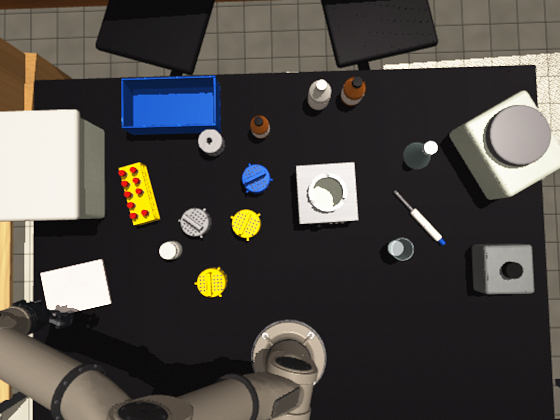

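View pics/scene0.png

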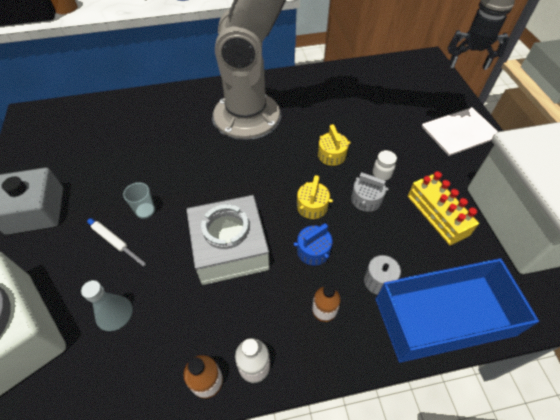

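The top view shows these candidates: the grey basket with bar handle and lugs at (195,222), yellow ones at (246,223) and (211,282), a blue one at (257,178), and the plain knobbed basket at (210,141). The description fits the grey one at (195,222), which is at (369,192) in the scene view. The cleaner is at (327,193) in top and (227,235) in scene. I'll check the choice in one close crop.

```bash
python3 - <<'E'
from h import *
t=np.load('top0.npz');s=np.load('scene0.npz')
def cr(im,u,v,h): return cv2.resize(im[v-h:v+h,u-h:u+h],(300,300),interpolation=cv2.INTER_CUBIC)
a=np.vstack([np.hstack([cr(t['im'],195,222,25),cr(t['im'],327,193,40)]),np.hstack([cr(s['im'],369,190,30),cr(s['im'],227,235,50)])])
cv2.imwrite('pics/crop0.png',a[...,::-1])
for n,dd,(b,cl) in(('top',t,((195,222,22),(327,193,35))),('scene',s,((369,190,25),(227,230,45)))):
    c=r.get_calibration(n);f=210/np.tan(np.radians(c['fovy'])/2);P=pts(dd['d'],c,f)
    for u,v,h in(b,cl):
        Q=P[v-h:v+h,u-h:u+h].reshape(-1,3)
        print(n,np.histogram(Q[:,2],np.arange(-.01,.15,.01))[0])
        for lo,hi in((.09,.112),(.055,.07),(.118,.14),(.095,.107)):
            m=(Q[:,2]>lo)&(Q[:,2]<hi)
            if m.sum()>10:
                q=Q[m];print(' ',lo,hi,m.sum(),q.mean(0).round(4),np.ptp(q,axis=0).round(3), cv2.minAreaRect((q[:,:2]*1000).astype(np.float32)))
E
```

```text
top [745 473  17  15  14  24 187 344   3   5  21  74   0   0   0]
  0.09 0.112 95 [0.4489 0.2907 0.1021] [0.048 0.058 0.017] ((449.2203063964844, 291.8083190917969), (70.7964859008789, 12.042740821838379), 52.65576171875)
  0.055 0.07 500 [0.4489 0.2903 0.0614] [0.087 0.088 0.015] ((448.18115234375, 292.74237060546875), (87.69222259521484, 86.6025390625), 88.67787170410156)
  0.095 0.107 80 [0.4493 0.2919 0.1024] [0.048 0.058 0.011] ((449.53515625, 292.220947265625), (69.75849151611328, 12.042740821838379), 52.65576171875)
top [ 905  508  452  256    5    4   18   32   30   11 1402  840   57  285
   68]
  0.09 0.112 2256 [ 0.5282 -0.1294  0.0991] [0.185 0.185 0.021] ((529.6588745117188, -130.30349731445312), (180.40792846679688, 180.3457489013672), 2.174501419067383)
  0.055 0.07 47 [ 0.4443 -0.1116  0.0619] [0.151 0.143 0.014] ((481.4879150390625, -85.63404846191406), (197.9772491455078, 71.25115203857422), 46.55253982543945)
  0.118 0.14 357 [ 0.5286 -0.1307  0.1274] [0.114 0.116 0.017] ((529.4212646484375, -129.92233276367188), (114.15283966064453, 114.12000274658203), 25.14435386
[... 772 characters left out ...]
5  180  153  170 2049  889  209  498
   15]
  0.09 0.112 3018 [ 0.5445 -0.1344  0.0995] [0.188 0.185 0.022] ((529.8470458984375, -133.33409118652344), (183.5231170654297, 179.94403076171875), 2.195362091064453)
  0.055 0.07 271 [ 0.5815 -0.132   0.0625] [0.153 0.177 0.015] ((546.7545776367188, -133.292724609375), (149.8024444580078, 177.1791229248047), 1.9134753942489624)
  0.118 0.14 525 [ 0.5316 -0.1328  0.1267] [0.116 0.115 0.014] ((530.5084838867188, -133.40731811523438), (115.4038314819336, 115.25594329833984), 87.99858093261719)
  0.095 0.107 2740 [ 0.5438 -0.1344  0.0992] [0.188 0.185 0.012] ((529.84619140625, -133.33340454101562), (183.5234375, 179.93931579589844), 2.190685987472534)
```

View pics/crop0.png

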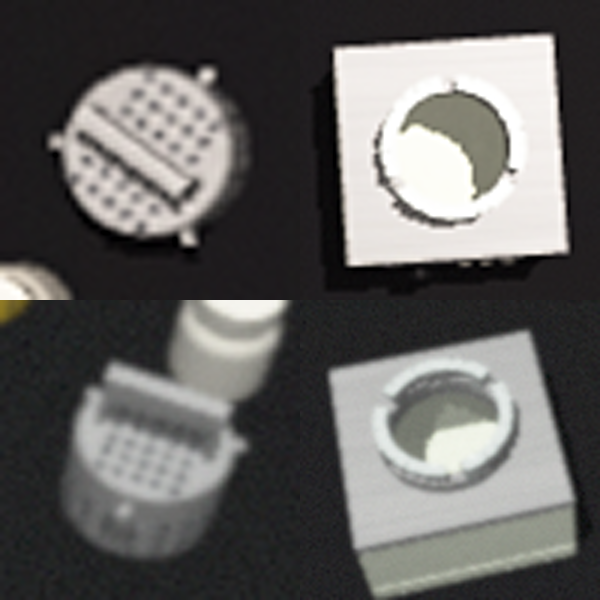

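The crop confirms it. The grey basket has a bar handle and three lugs, with lug 0 at crop pixel (207,75), i.e. yaw about -37°. The collar gaps are at about 0/120/240° plus 2°. The basket is at (0.4495, 0.290) and the collar at (0.530, -0.132). Moving above the basket.

{"method": "servo_tool", "body": {
  "turn": [
    [0,0,-1.5],
    [0,0,-3],
    [0,0,-4.5],
    [0,0,-6],
    [0,0,-7.5],
    [0,0,-9],
    [0,0,-10.5],
    [0,0,-12]
  ],
  "slide": [
    [0.99,-1.46,-0.2],
    [1.98,-2.92,-0.4],
    [2.97,-4.38,-0.6],
    [3.96,-5.84,-0.8],
    [4.95,-7.3,-1.0],
    [5.94,-8.76,-1.2],
    [6.93,-10.2,-1.4],
    [7.92,-11.68,-1.6]
  ],
  "hand": [0.7,0.7,0.7,0.7,0.7,0.7,0.7,0.7],
  "squeeze": 80
}}

```text
clock: 1.1
tcp_pos: [0.4504, 0.2889, 0.183]
orientation: [-1.989, -2.432, 0.0]
contact_force: [0.5, -0.6, -0.8]
grip_width: 0.0599
gripper_force: 0.0
```

{"method": "servo_tool", "body": {
  "turn": [
    [0,0,-1.5],
    [0,0,-3],
    [0,0,-4.5],
    [0,0,-6],
    [0,0,-7.5],
    [0,0,-9],
    [0,0,-9.8],
    [0,0,-9.8]
  ],
  "slide": [
    [0,0,0],
    [0,0,0],
    [0,0,0],
    [0,0,0],
    [0,0,0],
    [0,0,0],
    [0,0,0],
    [0,0,0]
  ],
  "hand": [0.7,0.7,0.7,0.7,0.7,0.7,0.7,0.7]
}}

```text
clock: 2.1
tcp_pos: [0.4495, 0.2903, 0.183]
orientation: [2.815, 1.395, -0.001]
contact_force: [0.4, 0.6, -0.4]
grip_width: 0.0595
gripper_force: 0.0
```

{"method": "servo_tool", "body": {
  "turn": [
    [0,0,0],
    [0,0,0],
    [0,0,0],
    [0,0,0],
    [0,0,0],
    [0,0,0],
    [0,0,0],
    [0,0,0]
  ],
  "slide": [
    [0,0,-0.9],
    [0,0,-1.8],
    [0,0,-2.6],
    [0,0,-3.2],
    [0,0,-3.55],
    [0,0,-3.55],
    [0,0,-3.55],
    [0,0,-3.55]
  ],
  "hand": [0.7,0.7,0.7,0.7,0.7,0.7,0.0,0.0]
}}

```text
clock: 3.1
tcp_pos: [0.4502, 0.2908, 0.0775]
orientation: [-2.815, -1.394, -0.002]
contact_force: [-0.2, -0.4, 0.5]
grip_width: 0.0239
gripper_force: 0.0
```

{"method": "servo_tool", "body": {
  "turn": [
    [0,0,0],
    [0,0,0],
    [0,0,0],
    [0,0,0],
    [0,0,0],
    [0,0,0]
  ],
  "slide": [
    [0,0,0],
    [0,0,0],
    [0,0,0],
    [0,0,0],
    [0,0,0],
    [0,0,0]
  ],
  "hand": [0,0,0,0,0,0]
}}

```text
clock: 3.85
tcp_pos: [0.4499, 0.2908, 0.0773]
orientation: [-2.815, -1.394, -0.001]
contact_force: [-1.8, -0.2, 6.1]
grip_width: 0.0111
gripper_force: 81.3
```

{"method": "servo_tool", "body": {
  "turn": [
    [0,0,0],
    [0,0,0],
    [0,0,0],
    [0,0,0],
    [0,0,0],
    [0,0,0]
  ],
  "slide": [
    [0,0,0.4],
    [0,0,1.3],
    [0,0,2.5],
    [0,0,3.7],
    [0,0,4.7],
    [0,0,5.3]
  ],
  "hand": [0,0,0,0,0,0]
}}

```text
clock: 4.6
tcp_pos: [0.45, 0.2899, 0.2374]
orientation: [-2.816, -1.393, -0.002]
contact_force: [0.4, 0.0, -3.6]
grip_width: 0.0107
gripper_force: 80.0
```

{"method": "servo_tool", "body": {
  "turn": [
    [0,0,0.5],
    [0,0,1.5],
    [0,0,2.7],
    [0,0,4],
    [0,0,5.3],
    [0,0,6.5],
    [0,0,7.4],
    [0,0,7.9]
  ],
  "slide": [
    [0.14,-0.75,0],
    [0.43,-2.25,0],
    [0.8,-4.2,0],
    [1.17,-6.2,0],
    [1.55,-8.2,0],
    [1.9,-10.1,0],
    [2.3,-12,0],
    [2.6,-13.6,0]
  ],
  "hand": [0,0,0,0,0,0,0,0]
}}

```text
clock: 5.6
tcp_pos: [0.5272, -0.1203, 0.236]
orientation: [-2.179, -2.263, 0.001]
contact_force: [0.6, 0.7, -3.1]
grip_width: 0.0105
gripper_force: 79.9
```

{"method": "servo_tool", "body": {
  "turn": [
    [0,0,0],
    [0,0,0],
    [0,0,0],
    [0,0,0]
  ],
  "slide": [
    [0.08,-0.47,0],
    [0.08,-0.47,0],
    [0.08,-0.47,0],
    [0.08,-0.47,0]
  ],
  "hand": [0,0,0,0]
}}

```text
clock: 6.1
tcp_pos: [0.5302, -0.1298, 0.2357]
orientation: [-2.175, -2.266, -0.001]
contact_force: [-0.1, -0.1, -2.9]
grip_width: 0.0103
gripper_force: 79.9
```

```bash
cat > chk.py <<'E'
from h import *
import sys
tag=sys.argv[1];o=r.get_obs();print(o['clock'],o['tcp_pos'],o['orientation'],o['joints'].round(2))
ims=[]
for n,(u,v,h) in(('top',(327,193,60)),('scene',(227,215,70))):
    im,d,c,f=grab(n);P=pts(d,c,f);ims.append(cv2.resize(im[v-h:v+h,u-h:u+h],(400,400),interpolation=cv2.INTER_CUBIC))
    np.savez(f'{n}_{tag}.npz',im=im,d=d)
    Q=P[v-h:v+h,u-h:u+h].reshape(-1,3);z0=o['tcp_pos'][2]-.0773
    print(n,'under',z0,np.histogram(Q[:,2],np.arange(.09,.30,.01))[0])
    for nm,lo,hi in(('lid',z0+.056,z0+.067),('collar',.118,.134),('box',.095,.107)):
        q=Q[(Q[:,2]>lo)&(Q[:,2]<hi)]
        if len(q)>10:
            R=cv2.minAreaRect((q[:,:2]*1000).astype(np.float32));C=cv2.minEnclosingCircle((q[:,:2]*1000).astype(np.float32))
            print(' ',nm,len(q),q[:,2].mean().round(4),np.round(R[0],1),np.round(R[1],1),round(R[2],1),'circ',np.round(C[0],1),round(C[1],1))
cv2.imwrite(f'pics/{tag}.png',np.hstack(ims)[...,::-1])
E
python3 chk.py c1
```

```text
6.1 [ 0.53020826 -0.12979453  0.23569035] [-2.17524765e+00 -2.26552067e+00 -5.51614170e-04] [-0.41  0.3   0.66  1.89 -0.22  1.02  0.38]
top under 0.1583903457332092 [545 322  12  67  22   0   0   0   5   4   4   2  28  12   0   0   0   0
   0   0]
  lid 39 0.2192 [539.5 -89.9] [ 8.6 40.1] 87.1 circ [539.5 -91.4] 20.2
  collar 90 0.1274 [542.1 -85.1] [22.8 80.1] 77.3 circ [539.7 -95.8] 40.1
  box 793 0.0995 [ 529.4 -130. ] [179.7 180.2] 2.1 circ [ 529.1 -129. ] 124.9
scene under 0.1583903457332092 [1898  664  116  319   14    0    0   61   82   88   89  110  496  211
   17   67   75   66    1    7]
  lid 657 0.2192 [ 534.1 -132.2] [87.3 89. ] 3.2 circ [ 532.6 -132.3] 45.5
  collar 340 0.127 [ 548.8 -133. ] [ 77.4 115.4] 2.1 circ [ 531.9 -133.2] 58.1
  box 2420 0.0991 [ 530.4 -133.5] [183.4 180. ] 2.2 circ [ 531.7 -134. ] 125.4
```

View pics/c1.png

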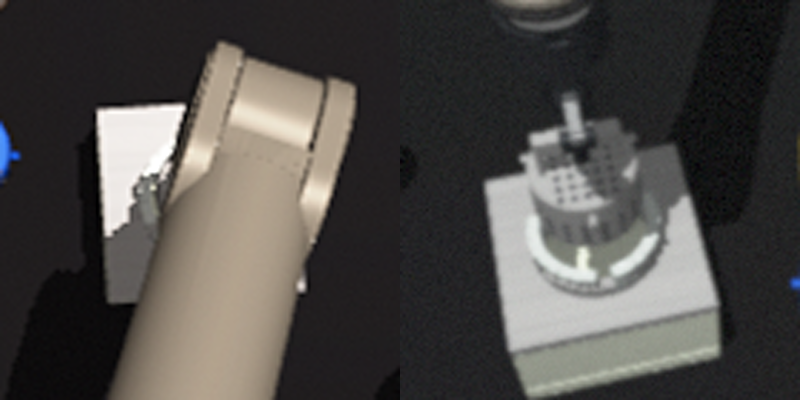

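The scene view (right half) shows the basket level, hanging over the collar; the lid is at about (585,170) and a collar gap at (583,262). I'll refine the lid-to-collar offset and the tilt from this same camera.

```bash
cat > fit.py <<'E'
from h import *
from scipy.optimize import least_squares
c=r.get_calibration('scene');f=210/np.tan(np.radians(c['fovy'])/2)
def get(file,z,rad,tol=.004,cen=(.531,-.132)):
    P=pts(np.load(file)['d'],c,f).reshape(-1,3)
    q=P[(abs(P[:,2]-z)<tol)&(np.hypot(P[:,0]-cen[0],P[:,1]-cen[1])<rad+.008)]
    A=np.c_[q[:,:2]-q[:,:2].mean(0),np.ones(len(q))];s=np.linalg.lstsq(A,q[:,2],rcond=None)[0]
    h=cv2.convexHull((q[:,:2]).astype(np.float32))[:,0]
    k=least_squares(lambda p:np.hypot(h[:,0]-p[0],h[:,1]-p[1])-p[2],[*cen,rad],loss='soft_l1',f_scale=.001).x
    print(file,len(q),'circle mm',(k*1e3).round(1),'slope deg',np.degrees(s[:2]).round(2),'z',s[2].round(4))
    return q
get('scene0.npz',.1285,.058,.005); get('scene_c1.npz',.2204,.045)
q=get('scene0.npz',.0615,.045,.005,(.4505,.289))
c2=c
E
python3 fit.py
```

```text
scene0.npz 486 circle mm [ 530.3 -133.7   58.2] slope deg [0.11 0.03] z 0.1271
scene_c1.npz 618 circle mm [ 532.5 -132.4   44.6] slope deg [-0.49  0.1 ] z 0.2194
scene0.npz 444 circle mm [450.7 288.8  44.9] slope deg [-0.25  0.36] z 0.0613
```

{"method": "servo_tool", "body": {
  "turn": [
    [0,0,0],
    [0,0,0],
    [0,0,0],
    [0,0,0],
    [0,0,0]
  ],
  "slide": [
    [-0.04,-0.053,-0.3],
    [-0.04,-0.053,-0.6],
    [-0.04,-0.053,-0.8],
    [-0.04,-0.053,-0.8],
    [-0.04,-0.053,-0.8]
  ],
  "hand": [0,0,0,0,0]
}}

```text
clock: 6.82
tcp_pos: [0.5292, -0.1334, 0.2119]
orientation: [2.179, 2.263, 0.0]
contact_force: [-0.3, 0.4, -3.0]
grip_width: 0.0109
gripper_force: 79.8
```

```bash
python3 - <<'E'
from h import *
im,d,c,f=grab('scene');np.savez('scene_c2.npz',im=im,d=d)
o=r.get_obs();z=o['tcp_pos'][2]-.0773+.0615;print(o['tcp_pos'],o['contact_force'],o['orientation'])
open('fit.py','a').write(f"\nget('scene_c2.npz',{z},.045)\n")
E
python3 fit.py|tail -1
```

```text
[ 0.52923475 -0.13346642  0.21203638] [-0.13016473 -0.18026469 -2.6612083 ] [2.17873708e+00 2.26269804e+00 4.31513966e-04]
scene_c2.npz 602 circle mm [ 531.6 -136.    44.5] slope deg [-0.35 -0.01] z 0.1955
```

{"method": "servo_tool", "body": {
  "turn": [
    [0,0,0],
    [0,0,0],
    [0,0,0],
    [0,0,0],
    [0,0,0],
    [0,0,0]
  ],
  "slide": [
    [-0.02,0.067,0],
    [-0.02,0.067,0],
    [-0.02,0.067,-0.2],
    [-0.02,0.067,-0.4],
    [-0.02,0.067,-0.5],
    [-0.02,0.067,-0.5]
  ],
  "hand": [0,0,0,0,0,0]
}}

```text
clock: 7.62
tcp_pos: [0.5282, -0.1313, 0.1964]
orientation: [-2.179, -2.263, 0.001]
contact_force: [-0.1, -0.3, -3.0]
grip_width: 0.0105
gripper_force: 79.9
```

{"method": "servo_tool", "body": {
  "turn": [
    [0,0,0],
    [0,0,0],
    [0,0,0],
    [0,0,0],
    [0,0,0],
    [0,0,0]
  ],
  "slide": [
    [0,0,-0.25],
    [0,0,-0.5],
    [0,0,-0.75],
    [0,0,-0.95],
    [0,0,-0.95],
    [0,0,-0.95]
  ],
  "hand": [0,0,0,0,0,0]
}}

```text
clock: 8.38
tcp_pos: [0.5285, -0.1314, 0.1684]
orientation: [2.179, 2.263, 0.0]
contact_force: [0.1, -0.8, -2.7]
grip_width: 0.0106
gripper_force: 79.8
```

```bash
python3 chk.py c3 | tail -4; sed -i '$d' fit.py; python3 - <<'E'
from h import *
z=r.get_obs()['tcp_pos'][2]-.0773+.0615
open('fit.py','a').write(f"\nget('scene_c3.npz',{z},.045)\n")
E
python3 fit.py|tail -1
```

```text
33   17   44   86   69   36]
  lid 586 0.152 [ 533.6 -133.6] [84.  88.8] 2.9 circ [ 531.6 -133.8] 45.2
  collar 425 0.1272 [ 538.7 -133.3] [ 97.2 115.3] 2.1 circ [ 531.2 -133.1] 58.5
  box 2559 0.0991 [ 530.3 -133.4] [183.7 180.1] 2.1 circ [ 530.7 -133.8] 126.2
scene_c3.npz 561 circle mm [ 531.2 -133.6   44.4] slope deg [ 0.06 -0.01] z 0.1522
```

View pics/c3.png

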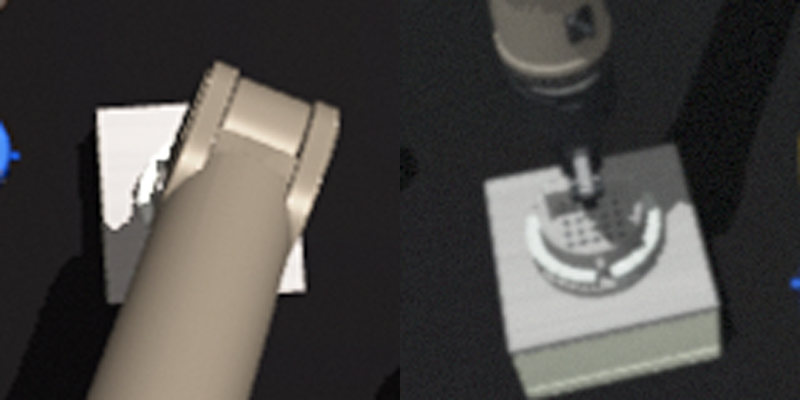

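The right half shows the basket in the bore, with a lug over the near gap at about (602,265). Lid and collar centres agree within 1 mm. Lowering through the gaps in small steps.

{"method": "servo_tool", "body": {
  "turn": [
    [0,0,0],
    [0,0,0],
    [0,0,0],
    [0,0,0]
  ],
  "slide": [
    [0,0,-0.1],
    [0,0,-0.2],
    [0,0,-0.27],
    [0,0,-0.27]
  ],
  "hand": [0,0,0,0]
}}

```text
clock: 8.98
tcp_pos: [0.5282, -0.1313, 0.1599]
orientation: [-2.179, -2.263, 0.001]
contact_force: [-0.2, 0.0, -3.5]
grip_width: 0.0105
gripper_force: 79.9
```

Underside at 0.0826, below the lip top, with no contact force.

{"method": "servo_tool", "body": {
  "turn": [
    [0,0,0],
    [0,0,0],
    [0,0,0],
    [0,0,0],
    [0,0,0]
  ],
  "slide": [
    [0,0,-0.1],
    [0,0,-0.2],
    [0,0,-0.3],
    [0,0,-0.4],
    [0,0,-0.4]
  ],
  "hand": [0,0,0,0,0]
}}

```text
clock: 9.6
tcp_pos: [0.5282, -0.1312, 0.1479]
orientation: [-2.179, -2.263, 0.001]
contact_force: [0.5, -0.2, -3.6]
grip_width: 0.0107
gripper_force: 79.9
```

{"method": "servo_tool", "body": {
  "turn": [
    [0,0,0],
    [0,0,0],
    [0,0,0]
  ],
  "slide": [
    [0,0,-0.03],
    [0,0,-0.05],
    [0,0,-0.05]
  ],
  "hand": [0,0,0]
}}

```text
clock: 9.98
tcp_pos: [0.5284, -0.1313, 0.1467]
orientation: [-2.179, -2.263, -0.0]
contact_force: [-1.3, 0.1, -4.4]
grip_width: 0.0109
gripper_force: 79.9
```

{"method": "servo_tool", "body": {
  "turn": [
    [0,0,-0.6],
    [0,0,-1.2],
    [0,0,-1.8],
    [0,0,-2.4],
    [0,0,-2.4]
  ],
  "slide": [
    [0,0,0],
    [0,0,0],
    [0,0,0],
    [0,0,0],
    [0,0,0]
  ],
  "hand": [0,0,0,0,0]
}}

```text
clock: 10.6
tcp_pos: [0.5285, -0.1312, 0.1468]
orientation: [2.403, 2.024, 0.0]
contact_force: [-0.4, -0.2, -2.5]
grip_width: 0.0109
gripper_force: 79.9
```

```bash
cat > s.py <<'E'
from h import *
from scipy.spatial.transform import Rotation as R
o=r.get_obs();M=R.from_rotvec(o['orientation']).as_matrix();y=np.degrees(np.arctan2(M[1,1],M[0,1]))
print('clk',round(o['clock'],2),'yaw',y.round(1),'rel cw',(2.2-y).round(1),'under mm',((o['tcp_pos'][2]-.0773)*1e3).round(1),o['tcp_pos'].round(4),'F',o['contact_force'].round(1),'M',o['moment'].round(2))
E
python3 s.py
```

```text
clk 10.6 yaw -9.8 rel cw 12.0 under mm 69.5 [ 0.5285 -0.1312  0.1468] F [-0.4 -0.2 -2.5] M [ 0.02  0.02 -0.  ]
```

{"method": "servo_tool", "body": {
  "turn": [
    [0,0,-0.6],
    [0,0,-1.2],
    [0,0,-1.8],
    [0,0,-2.4],
    [0,0,-2.4],
    [0,0,-2.4]
  ],
  "slide": [
    [0,0,0],
    [0,0,0],
    [0,0,0],
    [0,0,0],
    [0,0,-0.03],
    [0,0,-0.03]
  ],
  "hand": [0,0,0,0,0,0]
}}

```text
clock: 11.35
tcp_pos: [0.5284, -0.1314, 0.1461]
orientation: [-2.601, -1.762, -0.0]
contact_force: [-2.2, 0.2, 0.1]
grip_width: 0.0105
gripper_force: 80.6
```

```bash
python3 s.py
```

```text
clk 11.35 yaw -21.8 rel cw 24.0 under mm 68.8 [ 0.5284 -0.1314  0.1461] F [-2.2  0.2  0.1] M [0.03 0.25 0.01]
```

{"method": "servo_tool", "body": {
  "turn": [
    [0,0,0],
    [0,0,-0.3],
    [0,0,-0.6],
    [0,0,-0.9],
    [0,0,-1.0]
  ],
  "slide": [
    [0,0,-0.02],
    [0,0,-0.02],
    [0,0,-0.02],
    [0,0,-0.02],
    [0,0,-0.02]
  ],
  "hand": [0,0,0,0,0]
}}

```text
clock: 11.98
tcp_pos: [0.5298, -0.1314, 0.146]
orientation: [2.674, 1.645, 0.003]
contact_force: [1.2, 1.1, 5.7]
grip_width: 0.0109
gripper_force: 81.3
```

```bash
python3 s.py
```

```text
clk 11.97 yaw -26.8 rel cw 29.0 under mm 68.7 [ 0.5298 -0.1314  0.146 ] F [1.2 1.1 5.7] M [ 0.18 -0.19  0.26]
```

{"method": "servo_tool", "body": {
  "turn": [
    [0,0,-0.3],
    [0,0,-0.6],
    [0,0,-0.8],
    [0,0,-0.8]
  ],
  "slide": [
    [0,0,0],
    [0,0,0],
    [0,0,0],
    [0,0,0]
  ],
  "hand": [0,0,0,0]
}}

```text
clock: 12.48
tcp_pos: [0.5298, -0.1315, 0.146]
orientation: [2.73, 1.55, 0.003]
contact_force: [0.4, 0.9, 5.6]
grip_width: 0.0106
gripper_force: 81.2
```

```bash
python3 s.py
```

```text
clk 12.47 yaw -30.8 rel cw 33.0 under mm 68.7 [ 0.5298 -0.1315  0.146 ] F [0.4 0.9 5.6] M [ 0.12 -0.26  0.13]
```

{"method": "servo_tool", "body": {
  "turn": [
    [0,0,-0.3],
    [0,0,-0.6],
    [0,0,-0.8],
    [0,0,-0.8]
  ],
  "slide": [
    [0,0,0],
    [0,0,0],
    [0,0,0],
    [0,0,0]
  ],
  "hand": [0,0,0,0]
}}

```text
clock: 12.98
tcp_pos: [0.5297, -0.1316, 0.146]
orientation: [2.783, 1.453, 0.003]
contact_force: [0.7, 0.1, 6.1]
grip_width: 0.0102
gripper_force: 81.3
```

```bash
python3 s.py
```

```text
clk 12.97 yaw -34.9 rel cw 37.1 under mm 68.7 [ 0.5297 -0.1316  0.146 ] F [0.7 0.1 6.1] M [ 0.02 -0.2   0.14]
```

{"method": "servo_tool", "body": {
  "turn": [
    [0,0,-0.3],
    [0,0,-0.6],
    [0,0,-0.8],
    [0,0,-0.8]
  ],
  "slide": [
    [0,0,0],
    [0,0,0],
    [0,0,0],
    [0,0,0]
  ],
  "hand": [0,0,0,0]
}}

```text
clock: 13.48
tcp_pos: [0.5298, -0.1316, 0.146]
orientation: [2.832, 1.355, 0.003]
contact_force: [1.4, 0.7, 6.2]
grip_width: 0.0107
gripper_force: 81.3
```

```bash
python3 s.py
```

```text
clk 13.47 yaw -38.8 rel cw 41.0 under mm 68.7 [ 0.5298 -0.1316  0.146 ] F [1.4 0.7 6.2] M [ 0.09 -0.27  0.17]
```

{"method": "servo_tool", "body": {
  "turn": [
    [0,0,-0.3],
    [0,0,-0.6],
    [0,0,-0.8],
    [0,0,-0.8]
  ],
  "slide": [
    [0,0,0],
    [0,0,0],
    [0,0,0],
    [0,0,0]
  ],
  "hand": [0,0,0,0]
}}

```text
clock: 13.98
tcp_pos: [0.5297, -0.1317, 0.146]
orientation: [2.878, 1.256, 0.003]
contact_force: [1.7, 0.2, 5.5]
grip_width: 0.0103
gripper_force: 81.3
```

```bash
python3 s.py
```

```text
clk 13.97 yaw -42.9 rel cw 45.1 under mm 68.7 [ 0.5297 -0.1317  0.146 ] F [1.7 0.2 5.5] M [ 0.01 -0.26  0.13]
```

{"method": "servo_tool", "body": {
  "turn": [
    [0,0,-0.3],
    [0,0,-0.6],
    [0,0,-0.8],
    [0,0,-0.8]
  ],
  "slide": [
    [0,0,0],
    [0,0,0],
    [0,0,0],
    [0,0,0]
  ],
  "hand": [0,0,0,0]
}}

```text
clock: 14.48
tcp_pos: [0.5298, -0.1317, 0.146]
orientation: [2.92, 1.155, 0.004]
contact_force: [1.3, 0.5, 5.3]
grip_width: 0.0107
gripper_force: 81.3
```

```bash
python3 s.py
```

```text
clk 14.47 yaw -46.9 rel cw 49.1 under mm 68.7 [ 0.5298 -0.1317  0.146 ] F [1.3 0.5 5.3] M [-0.04 -0.23  0.2 ]
```

{"method": "servo_tool", "body": {
  "turn": [
    [0,0,-0.3],
    [0,0,-0.6],
    [0,0,-0.8],
    [0,0,-0.8]
  ],
  "slide": [
    [0,0,0],
    [0,0,0],
    [0,0,0],
    [0,0,0]
  ],
  "hand": [0,0,0,0]
}}

```text
clock: 14.98
tcp_pos: [0.5281, -0.1314, 0.1449]
orientation: [2.96, 1.052, -0.001]
contact_force: [1.3, -0.7, 0.5]
grip_width: 0.011
gripper_force: 80.5
```

```bash
python3 s.py
```

```text
clk 14.97 yaw -50.9 rel cw 53.1 under mm 67.6 [ 0.5281 -0.1314  0.1449] F [ 1.3 -0.7  0.5] M [-0.17 -0.23 -0.11]
```

It has started to drop (67.6 mm). Pressing down gently without turning.

{"method": "servo_tool", "body": {
  "turn": [
    [0,0,0],
    [0,0,0],
    [0,0,0]
  ],
  "slide": [
    [0,0,-0.03],
    [0,0,-0.05],
    [0,0,-0.05]
  ],
  "hand": [0,0,0]
}}

```text
clock: 15.35
tcp_pos: [0.5287, -0.1314, 0.1439]
orientation: [2.96, 1.052, 0.001]
contact_force: [0.4, -0.8, 3.7]
grip_width: 0.0108
gripper_force: 81.0
```

```bash
python3 s.py
```

```text
clk 15.35 yaw -50.9 rel cw 53.1 under mm 66.6 [ 0.5287 -0.1314  0.1439] F [ 0.4 -0.8  3.7] M [-0.13 -0.24 -0.16]
```

{"method": "servo_tool", "body": {
  "turn": [
    [0,0,-0.15],
    [0,0,-0.3],
    [0,0,-0.3]
  ],
  "slide": [
    [0,0,0],
    [0,0,0],
    [0,0,0]
  ],
  "hand": [0,0,0]
}}

```text
clock: 15.72
tcp_pos: [0.5284, -0.1311, 0.1435]
orientation: [2.973, 1.014, -0.0]
contact_force: [1.6, -0.4, -0.1]
grip_width: 0.0103
gripper_force: 80.3
```

```bash
python3 s.py
```

```text
clk 15.72 yaw -52.3 rel cw 54.5 under mm 66.2 [ 0.5284 -0.1311  0.1435] F [ 1.6 -0.4 -0.1] M [-0.15 -0.54 -0.14]
```

{"method": "servo_tool", "body": {
  "turn": [
    [0,0,-0.2],
    [0,0,-0.2],
    [0,0,-0.2],
    [0,0,-0.2]
  ],
  "slide": [
    [0,0,-0.02],
    [0,0,-0.05],
    [0,0,-0.08],
    [0,0,-0.08]
  ],
  "hand": [0,0,0,0]
}}

```text
clock: 16.23
tcp_pos: [0.5286, -0.1311, 0.1412]
orientation: [-2.982, -0.989, -0.0]
contact_force: [1.7, 0.0, -2.4]
grip_width: 0.0106
gripper_force: 80.2
```

```bash
python3 s.py
```

```text
clk 16.23 yaw -53.3 rel cw 55.5 under mm 63.9 [ 0.5286 -0.1311  0.1412] F [ 1.7  0.  -2.4] M [-0.15 -0.69 -0.09]
```

{"method": "servo_tool", "body": {
  "turn": [
    [0,0,0],
    [0,0,0],
    [0,0,0]
  ],
  "slide": [
    [0,0,-0.02],
    [0,0,-0.03],
    [0,0,-0.03]
  ],
  "hand": [0,0,0]
}}

```text
clock: 16.6
tcp_pos: [0.5286, -0.1311, 0.141]
orientation: [-2.981, -0.988, -0.001]
contact_force: [0.3, 1.9, 5.4]
grip_width: 0.011
gripper_force: 81.4
```

```bash
python3 s.py
```

```text
clk 16.6 yaw -53.3 rel cw 55.5 under mm 63.7 [ 0.5286 -0.1311  0.141 ] F [0.3 1.9 5.4] M [ 0.19 -0.09 -0.1 ]
```

On the notch floor (63.7 mm, force rises when pressed). Letting go.

{"method": "servo_tool", "body": {
  "turn": [
    [0,0,0],
    [0,0,0],
    [0,0,0],
    [0,0,0],
    [0,0,0],
    [0,0,0],
    [0,0,0],
    [0,0,0]
  ],
  "slide": [
    [0,0,0.02],
    [0,0,0.02],
    [0,0,0.02],
    [0,0,0.02],
    [0,0,0.02],
    [0,0,0.02],
    [0,0,0.02],
    [0,0,0.02]
  ],
  "hand": [0,0.6,0.6,0.6,0.6,0.6,0.6,0.6]
}}

```text
clock: 17.6
tcp_pos: [0.5284, -0.1313, 0.141]
orientation: [-2.982, -0.988, 0.0]
contact_force: [-0.4, -0.3, 0.9]
grip_width: 0.0514
gripper_force: 0.0
```

{"method": "servo_tool", "body": {
  "turn": [
    [0,0,0],
    [0,0,0],
    [0,0,0],
    [0,0,0],
    [0,0,0],
    [0,0,0],
    [0,0,0],
    [0,0,0]
  ],
  "slide": [
    [0,0,0.3],
    [0,0,0.8],
    [0,0,1.6],
    [0,0,2.6],
    [0,0,3.8],
    [0,1,4.5],
    [0,2.5,4.5],
    [0,4,4.5]
  ],
  "hand": [0.6,0.6,0.6,0.6,0.6,0.6,0.6,0.6]
}}

```text
clock: 18.6
tcp_pos: [0.5286, -0.0104, 0.2775]
orientation: [-2.982, -0.987, -0.003]
contact_force: [-0.3, 0.8, -0.1]
grip_width: 0.0511
gripper_force: 0.0
```

{"method": "servo_tool", "body": {
  "turn": [
    [0,0,0],
    [0,0,0],
    [0,0,0],
    [0,0,0],
    [0,0,0]
  ],
  "slide": [
    [0,1.5,0],
    [0,3,0],
    [0,4.5,0],
    [0,5,0],
    [0,5,0]
  ],
  "hand": [0.6,0.6,0.6,0.6,0.6]
}}

```text
clock: 19.23
tcp_pos: [0.5285, 0.1391, 0.2765]
orientation: [2.981, 0.991, 0.001]
contact_force: [-0.4, -0.5, -0.4]
grip_width: 0.0509
gripper_force: 0.0
```

```bash
python3 chk.py c4 >/dev/null; python3 - <<'E'
from h import *
for n,z in(('top',.126),('scene',.126)):
    c=r.get_calibration(n);f=210/np.tan(np.radians(c['fovy'])/2);P=pts(np.load(n+'_c4.npz')['d'],c,f).reshape(-1,3)
    k=np.hypot(P[:,0]-.53,P[:,1]+.132)
    q=P[(k<.036)&(P[:,2]>.152)&(P[:,2]<.18)]
    l=P[(k<.036)&(P[:,2]>.115)&(P[:,2]<.14)];A=np.c_[l[:,:2]-l[:,:2].mean(0),np.ones(len(l))]
    print(n,'bar',len(q),np.median(q[:,2]),cv2.minAreaRect((q[:,:2]*1000).astype(np.float32)),'lid z',np.median(l[:,2]),'slope',np.degrees(np.linalg.lstsq(A,l[:,2],rcond=None)[0][:2]))
print(r.get_obs()['contact_force'])
E
```

```text
top bar 109 0.16535771727894205 ((528.6319580078125, -129.13525390625), (68.10185241699219, 12.828424453735352), 37.21121597290039) lid z 0.12477380295045687 slope [-0.18603237  0.3233233 ]
scene bar 176 0.1654392829773858 ((530.55908203125, -132.59100341796875), (70.37005615234375, 12.584868431091309), 35.998382568359375) lid z 0.12507433267208884 slope [ 0.10249901 -0.14160246]
[-0.11096194 -0.85756498 -0.23779213]
```

View pics/c4.png

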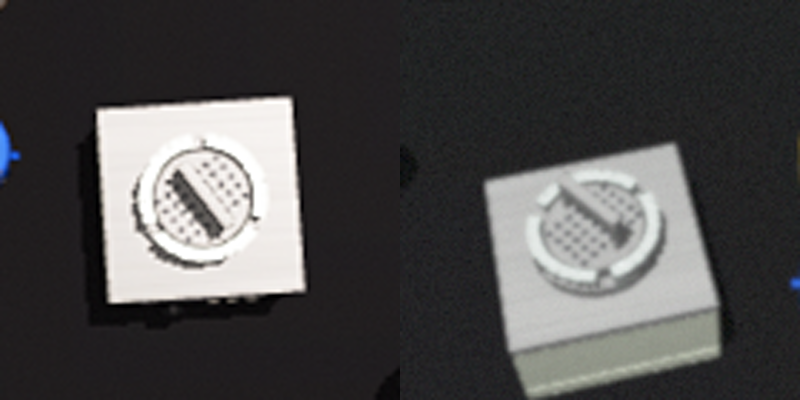

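The picture shows the basket level and centred in the collar (top view at (203,205), right view at (592,225)), with the gripper clear. The lid height of 0.125 m matches the notch floor (before lifting it also read about 1 mm low).

```bash
python3 -c "
from bench import r
print(r.hand_in())"
```

```text
the job is handed in; nothing more can be done
None
```

The wash basket is hanging in the collar, twisted about 55° clockwise until its lugs dropped into the notches, then released; I handed the job in after about 19 s of robot time, and no verdict was returned.

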